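Push a wheel carrier round the track corner into the balancer dock

ROBOT

A 7-joint arm with a two-finger parallel gripper is mounted at the origin on the work surface. World frame = base frame: x ahead of the robot, y to its left, z up, the work surface at z = 0. Lengths are in m, angles in rad, forces in N, time in s.
With the tool pointing down it reaches from about 0.4 to 0.9 m from the base axis. Payload 5.5 kg.
Tool frame: the origin (TCP) lies between the finger pads; the fingertips stand 14 mm ahead of it and the grasp point (between the pads) lies 5 mm behind it; z points along the fingers, y is the line along which they close (so a half turn about z gives the same grasp; the last joint's range is limited). The gripper opens to 92 mm and grips with 3 to 60 N. Pads are 19 mm wide; open, the fingers measure 130 mm over their backs; the gripper's body (75 mm by 190 mm) begins 47 mm behind the grasp point.
Start: joints at [-1.039, 0.501, -0.427, 1.55, 0.221, 1.138, -0.21], TCP at [0.173, 0.627, 0.241] pointing down, gripper open.
Joint ranges: [-2.88, 2.88], [-0.31, 2.03], [-1.54, 1.56], [0.2, 2.42], [-1.41, 4.55], [0.19, 2.02], [-2.57, 2.57]. Speed limits (rad/s): [2.57, 2.57, 3.14, 3.14, 3.14, 3.14, 3.14].

INTERFACE

Orientations are given as a unit quaternion [x, y, z, w].
In Python, from station import arm gives the robot as it stands.
- The arm moves only by the tool servo_tool, never from a script. Its argument "deltas" is a list of rows, each a list of 5 numbers: the closure, from -1 (fully open) to 1 (shut), then the shift along the tool's x, y, z in cm, then the turn about the tool's z in degrees. A call has 1 to 20 rows; each row shifts and turns the commanded pose from where the row before left it, along the tool's axes as they then stand; what a row does not reach is not made up. A row lasts 1/12 s, in which the tool goes at most 41.7 mm and 7.16 degrees, less where a joint would pass 70% of its speed; a pose out of reach is approached as far as the arm can. A call is refused whole if a number of a shift passes 4.17 or a number of a turn 7.16, either way. A call with a gripper value outside its range is refused whole. The fingers move at their own pace and stop on an object; "squeeze" is the grip in N (left out, the last holds). Time passes only in rows, so rows that do not move let the fingers close. It gives the time, the measured TCP pose, the force, the opening and the grip force at its end, in the units of the state.
- arm.read_state(): the state, without advancing time (a new reading comes with each control period).
- arm.capture(name): name is "side" or "top"; returns the picture (400x640x3 uint8, blue, green, red); there is no depth.
- arm.calibration(name): a dict with "intrinsics" (3x3 intrinsics, pixels), "origin" and "orientation" of the camera in the world. Camera axes: x right, y down, z forward; pixel columns grow to the right and rows downward; lengths in m; the calibration is good to about 2 mm. A picture is of the moment at which its call begins. calibration takes no time and is no camera call.
- arm.hand_in(): hands the job in; it is judged then, once.
The state is a dict: "clock": time; "q": joint angles; "qvel": joint speeds; "tau": joint torques, N m; "position": TCP position; "tcp_rot": TCP orientation; "force": force on the tool from outside, world axes, zero at the start; "moment": the same for the moment, N m; "finger_gap": opening from 0.0 (shut) to 1.0 (fully open); "gripper_force": force on a finger pad.
Only numpy, scipy, OpenCV 4.12 (cv2) and the standard library are available. Lean on these libraries where they do the work, as an engineer would, in place of code of your own. Each camera call takes 0.05 s, during which the arm holds its last target. There are 200 camera calls.

TASK

Push the blue carrier with its compressor wheel along the transfer track and round the corner, without jamming it or lifting it out of the rails, then press it gently but firmly back against the sprung plunger of the dock until the catch has sprung up behind it and holds it home, and let go. Never shove hard, push on the carrier and not on the wheel, keep the wheel seated on its spigot, and leave the jar, the cup and the spare wheel alone.

Things in the scene. Friction and masses are not known exactly. Their poses are not given: they have to be found in the camera images.
- track: Aluminium plate, 360 x 375 x 12 mm, fixed on the bench, with two green guide rails forming a channel. Origin: centre of the corner's quarter circle, at bench level; plate top 12 mm above it; z up. The channel's middle line runs along +y at x = -100 mm (y -200 to 0), then a quarter circle of radius 100 mm about the origin to (0, 100), then along +x at y = 100 mm to the dock.
- entry (a point): The track's open end, on the plate's top in the middle of the channel (track frame x = -100, y = -200 mm). The channel is 79 mm wide between the rails all the way; the rails are 8 mm thick and 14 mm tall, tops 26 mm above the bench.
- carrier: Blue round carrier (acetal puck) with a soft black bumper band, 76 mm diameter, 34 mm tall, about 0.4 kg, and a steel spigot, 8 mm diameter, 32 mm tall, in the middle of its top. It stands loose on the plate, 1.5 mm play to each rail; friction about 0.3. Origin: centre of its underside; z up. Its rim 14 to 34 mm above the plate stands clear above the rails and can be pushed there.
- wheel: Aluminium compressor wheel standing loose on the carrier's top, the spigot through its bore (1 mm play): 56 mm diameter at its foot, 28 mm tall, 0.09 kg; its top is 62 mm and the spigot's end 66 mm above the plate. Origin: centre of its underside; z up.
- home (a point): Nominal place of the carrier's centre when home, on the plate's top (track frame x = 100, y = 100 mm). Fixed to the track, but the dock (plunger and catch together) is bolted through slots up to 10 mm nearer or farther along the last straight; this is not measured, and the true home shifts with it: it must be felt.
- plunger (a point): Nominal centre of the face of the dock's orange sprung plunger, 24 mm diameter, 17 mm above the plate (track frame x = 114 mm; truly +-10 mm). The carrier meets it 24 mm before home. It resists with 4 N, rising to 7.5 N at home, plus 1 to 5 N of friction, and is solid 2.5 mm past home. Press till the force is about 14 to 18 N; more than 24 N on the carrier is a shove.
- catch_edge (a point): Nominal upper edge of the dock's catch (track frame x = 62 mm; truly +-10 mm): a sloping steel flap in the plate, 28 mm long, 24 mm wide, its +x edge 6 mm proud. The carrier presses it flush in passing; 1 mm past home it springs up behind the carrier, which then stays home under the plunger's load. If not caught, the plunger drives the carrier back 24 mm once let go.
- clay_jar: Bystander: clear jar with an orange lid, 48 mm diameter, 46 mm tall, standing on the plate inside the corner. Origin: centre of its underside.
- spare_wheel: Bystander: a second compressor wheel, 56 mm diameter, 28 mm tall, standing on the plate inside the corner. Origin: centre of its underside.
- cup: Bystander: white cup, 68 mm diameter, 62 mm tall, on the bench beyond the outer rail of the corner. Origin: centre of its underside.
Mind the look-alikes: they are no part of the job. Several things have the shape of the carrier; the one meant has the colours described above.

How it is judged:
By the outcome, as a careful person would: the job done as asked, in the order asked, and still so for the second after the job is handed in, with the robot touching nothing.
It also fails if it takes over 72 s, if anything falls off the work surface, if the arm or the gripper's body presses on something with over 40 N, if the wrist force passes 120 N, or if a joint passes its speed limit or range.

## Working session

There is one attempt and no reset: what is moved stays moved. The work goes in short steps, Python scripts to look and compute and a tool call to move; the robot and the scene stay as the last step left them, time stands still between calls to the robot, and variables do not carry over. Pictures are saved under pics/ and viewed, at most 10 in all, crops included, and the job is handed in when it is done.

Besides the shell and the picture viewer there is one more tool, called after "Emit:" as a command line: name --pt "numbers of a row" for each row, then --argument value for the rest. servo_tool: Moves the arm, as the interface text tells. Its arguments: {"type":"object","properties":{"deltas":{"type":"array"},"squeeze":{"type":"number"}},"required":["deltas"]}

```bash
ls; mkdir -p pics
python3 - <<'E'
from station import arm
import cv2
for n in("top","side"):
    cv2.imwrite(f"pics/{n}0.png",arm.capture(n)); print(arm.calibration(n))
print(arm.read_state())
E
```

```text
pics
{'intrinsics': array([[452.05735291,   0.        , 313.55599708],
       [  0.        , 452.05735291, 199.54750151],
       [  0.        ,   0.        ,   1.        ]]), 'origin': array([0.41507214, 0.01423875, 1.21901033]), 'orientation': array([-0.70336911,  0.70943723, -0.02656475,  0.0355671 ])}
{'intrinsics': array([[373.62554997,   0.        , 319.26678035],
       [  0.        , 373.62554997, 195.51904281],
       [  0.        ,   0.        ,   1.        ]]), 'origin': array([-0.00420024, -0.56902553,  0.59792412]), 'orientation': array([ 0.82230139, -0.3251579 ,  0.16306277, -0.4376109 ])}
{'clock': 0.1, 'q': array([-1.03881115,  0.50175479, -0.42681157,  1.55134661,  0.22085118,
        1.13830394, -0.21033082]), 'qvel': array([ 0.00065606, -0.00206783, -0.00242168, -0.00146714, -0.00109767,
        0.00250155, -0.00048585]), 'tau': array([-1.07776336e-02, -5.67866600e+01, -5.83823740e+00, -2.79913813e+01,
       -6.90067071e-02,  2.40401994e-02,  3.43350428e-05]), 'position': array([0.17250432, 0.62606181, 0.2397815 ]), 'tcp_rot': array([ 1.33967143e-01,  9.90985389e-01, -8.65130951e-04, -1.25439028e-04]), 'force': array([ 0.10573642, -0.21806297, -0.69443401]), 'moment': array([ 0.04039939, -0.04347982, -0.01695893]), 'gripper_force': 0.0, 'finger_gap': 0.9996790403435686}
```

View pics/top0.png

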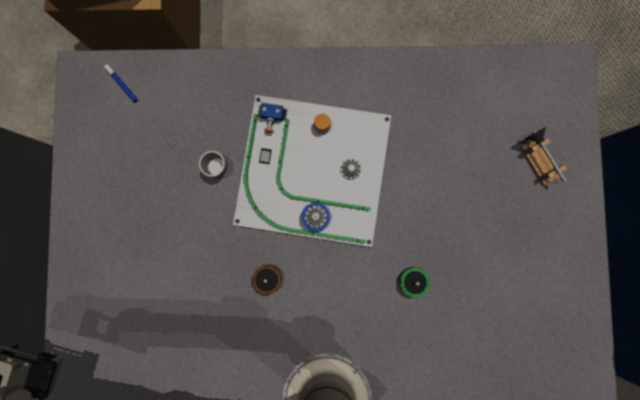

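View pics/side0.png

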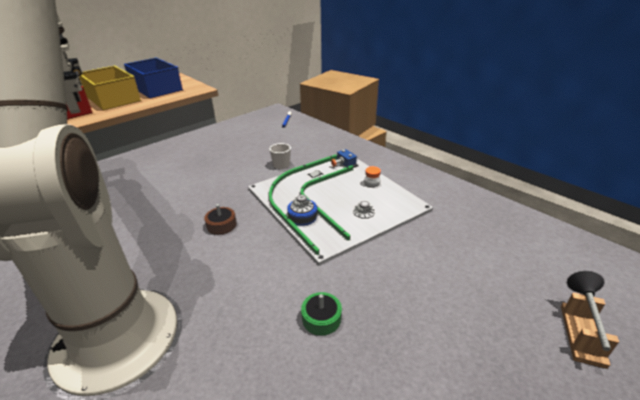

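The top view shows the blue carrier with its wheel at (316,216) on the first straight. The channel runs left, turns at about (260,205), then goes up to the dock at (270,112). The catch is at (265,156), the jar at (322,122), the spare wheel at (351,169) and the cup at (212,165). The side view agrees. Next I'll measure the track pose and the carrier.

```bash
cat > h.py <<'E'
import numpy as np, cv2
from scipy.spatial.transform import Rotation as R
from station import arm
def cast(n,uv,z):
    c=arm.calibration(n); uv=np.atleast_2d(uv).astype(float)
    d=np.c_[uv,np.ones(len(uv))]@np.linalg.inv(c["intrinsics"]).T@R.from_quat(c["orientation"]).as_matrix().T
    o=c["origin"]; return (o+d*((z-o[2])/d[:,2])[:,None])[:,:2]
def mask(im,h0,h1,s=90,v=40):
    return cv2.inRange(cv2.cvtColor(im,cv2.COLOR_BGR2HSV),(h0,s,v),(h1,255,255))
def blob(m,box):
    k=np.zeros_like(m); a,b,c,d=box; k[b:d,a:c]=m[b:d,a:c]
    return np.argwhere(k)[:,::-1]
E
python3 - <<'E'
from h import *
im=cv2.imread("pics/top0.png")
g=mask(im,45,80,70)
def line(box):
    p=cast("top",blob(g,box),0.024); vx,vy,x,y=cv2.fitLine(p.astype(np.float32),cv2.DIST_HUBER,0,.001,.001).ravel()
    return np.array([x,y]),np.array([vx,vy]),len(p)
L={k:line(b) for k,b in dict(in1=(305,185,372,215),out1=(330,225,372,248),in2=(274,118,292,178),out2=(243,115,262,180)).items()}
for k,v in L.items(): print(k,v[0].round(4),np.degrees(np.arctan2(v[1][1],v[1][0])).round(2),v[2])
# track x axis direction
ang=[]
for k in L:
    a=np.degrees(np.arctan2(L[k][1][1],L[k][1][0])); a-= 90 if '1' in k else 0
    ang.append((a+90)%180-90)
th=np.radians(np.mean(ang)); ex=np.array([np.cos(th),np.sin(th)]); ey=np.array([-ex[1],ex[0]])
print("ang",ang)
x1=[L[k][0]@ex for k in("in1","out1")]; y2=[L[k][0]@ey for k in("in2","out2")]
print("widths",np.diff(x1),np.diff(y2))
O=ex*(np.mean(x1)+.1)+ey*(np.mean(y2)-.1); print("O",O,"th",np.degrees(th))
b=mask(im,100,125,110); p=blob(b,(295,195,340,238)); (c,r)=cv2.minEnclosingCircle(p.astype(np.float32))
w=cast("top",c,0.046)[0]; print("carrier px",c,r,w,"track",[(w-O)@ex,(w-O)@ey])
for n,px in dict(catch=(265,156),plungerface=(268,132)).items():
    q=cast("top",px,0.015 if n=="catch" else .03)[0]; print(n,q,[(q-O)@ex,(q-O)@ey])
E
```

```text
in1 [ 0.5095 -0.0318] 80.59 197
out1 [ 0.4173 -0.0576] 80.46 100
in2 [0.6608 0.1122] -9.11 166
out2 [0.6636 0.1997] -9.33 194
ang [np.float32(-9.408211), np.float32(-9.537483), np.float32(-9.109428), np.float32(-9.32795)]
widths [-0.08683985] [0.08669144]
O [0.58320343 0.06760711] th -9.345767
carrier px (315.09234619140625, 216.51910400390625) 14.8074951171875 [0.47424041 0.02513819] track [np.float64(-0.10062006701066745), np.float64(-0.05959993360152177)]
catch [0.64050583 0.15935014] [np.float64(0.041643439625830996), np.float64(0.09983071241911554)]
plungerface [0.70272536 0.14958487] [np.float64(0.10462288813846343), np.float64(0.10029902166288959)]
```

Emit:
servo_tool --pt "1 0 0 0 7" --pt "1 0 0 0 7" --pt "1 0 0 0 7" --pt "1 0 0 0 7" --pt "1 0 0 0 7" --pt "1 0 0 0 7" --pt "1 0 0 0 7" --pt "1 0 0 0 7" --pt "1 0 0 0 7" --pt "1 0 0 0 7" --pt "1 0 0 0 7" --pt "1 0 0 0 7" --pt "1 -2.2 2.9 0 0" --pt "1 -2.2 2.9 0 0" --pt "1 -2.2 2.9 0 0" --pt "1 -2.2 2.9 0 0" --pt "1 -2.2 2.9 0 0" --pt "1 -2.2 2.9 0 0" --pt "1 -2.2 2.9 0 0" --pt "1 -2.2 2.9 0 0" --squeeze 10

```text
clock: 1.77
position: [0.3735, 0.4134, 0.2404]
tcp_rot: [0.763, 0.647, -0.0, 0.0]
force: [0.9, 0.7, 0.9]
finger_gap: 0.006
gripper_force: 0.0
```

Emit:
servo_tool --pt "1 -2.2 2.9 0 0" --pt "1 -2.2 2.9 0 0" --pt "1 -3.2 0.9 0 0" --pt "1 -3.2 0.9 0 0" --pt "1 -3.2 0.9 0 0" --pt "1 -3.2 0.9 0 0" --pt "1 -3.2 0.9 0 0" --pt "1 -3.2 0.9 0 0" --pt "1 -3.2 0.9 0 0" --pt "1 -3.2 0.9 0 0" --pt "1 -3.2 0.9 0 0" --pt "1 -3.2 0.9 0 0" --pt "1 -3.2 0.9 0 0" --pt "1 -3.2 0.9 0 0" --pt "1 0 0 0 0" --pt "1 0 0 0 0" --pt "1 0 0 0 0"

```text
clock: 3.18
position: [0.4663, -0.0337, 0.2404]
tcp_rot: [0.763, 0.647, -0.0, -0.0]
force: [-0.0, 0.8, -0.3]
finger_gap: 0.005
gripper_force: 0.0
```

Emit:
servo_tool --pt "1 -0.8 -0.1 1 0" --pt "1 0 0 3 0" --pt "1 0 0 3 0" --pt "1 0 0 3 0" --pt "1 0 0 3 0" --pt "1 0 0 3 0" --pt "1 0 0 2 0" --pt "1 0 0 1 0" --pt "1 0 0 0.5 0" --pt "1 0 0 0 0" --pt "1 0 0 0 0"

```text
clock: 4.1
position: [0.4648, -0.0418, 0.0463]
tcp_rot: [0.762, 0.647, 0.0, 0.0]
force: [0.6, 0.5, -1.5]
finger_gap: 0.0
gripper_force: 0.0
```

```bash
cat >> h.py <<'E'
TH=np.radians(-9.346); O=np.array([.5832,.0676]); ex=np.array([np.cos(TH),np.sin(TH)]); ey=np.array([-ex[1],ex[0]])
def tr(p): return np.round(1000*np.array([(p[:2]-O)@ex,(p[:2]-O)@ey]),1)
def rep():
    s=arm.read_state(); x=R.from_quat(s["tcp_rot"]).as_matrix()[:,0]
    f=s["force"]; print("t",round(s["clock"],2),"track tcp",tr(s["position"]),"z",round(s["position"][2]*1e3,1),"yaw_track",round(np.degrees(np.arctan2(x[1],x[0])-TH),2),"F track",np.round([f[:2]@ex,f[:2]@ey,f[2]],1),"q7",s["q"][6].round(2))
def carrier(name):
    im=arm.capture("top"); cv2.imwrite(f"pics/{name}.png",im); return im
E
python3 -c "
from h import *
rep(); im=arm.capture('side'); cv2.imwrite('pics/s1.png',cv2.resize(im[130:290,180:460],None,fx=2.8,fy=2.8))"
```

```text
t 4.1 track tcp [ -99.  -127.1] z 46.3 yaw_track 89.98 F track [ 0.5  0.6 -1.5] q7 0.05
```

View pics/s1.png

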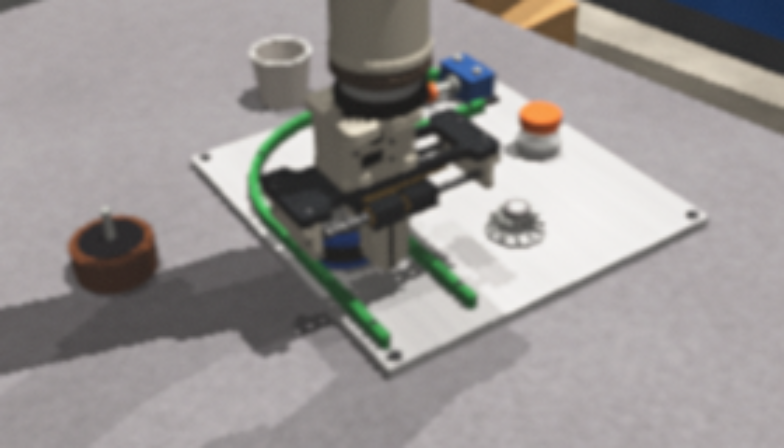

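The fingers are closed behind the carrier at about (390,240) in the crop, between the rails and above them. Now I'll push along the straight.

Emit:
servo_tool --pt "1 0.5 -0.1 0 0" --pt "1 0.5 0 0 0" --pt "1 0.5 0 0 0" --pt "1 0.3 0 0 0" --pt "1 0.3 0 0 0" --pt "1 0.4 0 0 0" --pt "1 0.5 0 0 0" --pt "1 0.5 0 0 0" --pt "1 0.5 0 0 0" --pt "1 0.5 0 0 0" --pt "1 0.5 0 0 0" --pt "1 0.5 0 0 0" --pt "1 0.5 0 0 0" --pt "1 0.5 0 0 0" --pt "1 0.5 0 0 0" --pt "1 0.3 0 0 0" --pt "1 0 0 0 0"

```text
clock: 5.57
position: [0.4754, 0.0316, 0.0457]
tcp_rot: [0.762, 0.647, 0.0, -0.0]
force: [-0.6, -0.9, 0.1]
finger_gap: 0.005
gripper_force: 0.0
```

```bash
python3 -c "
from h import *
rep(); im=arm.capture('top'); cv2.imwrite('pics/t2.png',cv2.resize(im[80:260,210:410],None,fx=3,fy=3))"
```

```text
t 5.57 track tcp [-100.6  -53. ] z 45.7 yaw_track 90.03 F track [-0.5 -1.   0.1] q7 -0.11
```

View pics/t2.png

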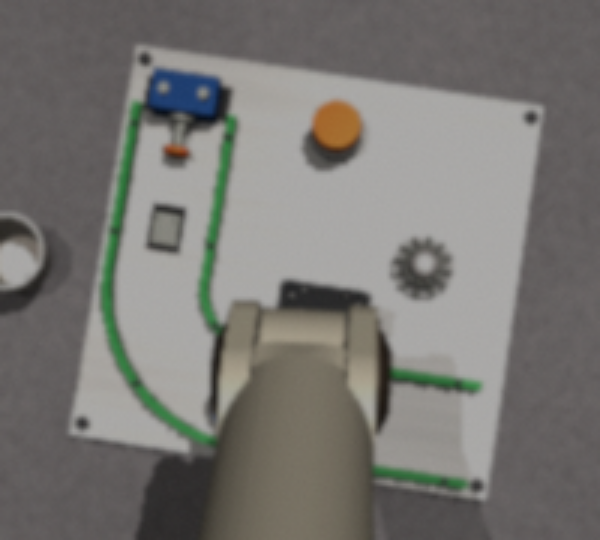

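The arm hides the carrier in the top view, but the push force of about 1 N fits the carrier sliding ahead of the fingers. Next is the first half of the corner.

Emit:
servo_tool --pt "1 0.5 0 0 0" --pt "1 0.53 -0.23 0 3" --pt "1 0.53 -0.23 0 3" --pt "1 0.53 -0.23 0 3" --pt "1 0.53 -0.23 0 3" --pt "1 0.53 -0.23 0 3" --pt "1 0.53 -0.23 0 3" --pt "1 0.53 -0.23 0 3" --pt "1 0.53 -0.23 0 3" --pt "1 0.53 -0.23 0 3" --pt "1 0.53 -0.23 0 3" --pt "1 0 0 0 0"

```text
clock: 6.62
position: [0.4754, 0.0937, 0.0456]
tcp_rot: [0.904, 0.427, -0.0, -0.0]
force: [-0.4, 0.5, 0.3]
finger_gap: 0.006
gripper_force: 0.0
```

```bash
python3 -c "
from h import *
rep(); im=arm.capture('side'); cv2.imwrite('pics/s3.png',cv2.resize(im[130:290,180:460],None,fx=2.8,fy=2.8))"
```

```text
t 6.62 track tcp [-110.6    8.2] z 45.6 yaw_track 59.92 F track [-0.5  0.4  0.3] q7 -0.65
```

View pics/s3.png

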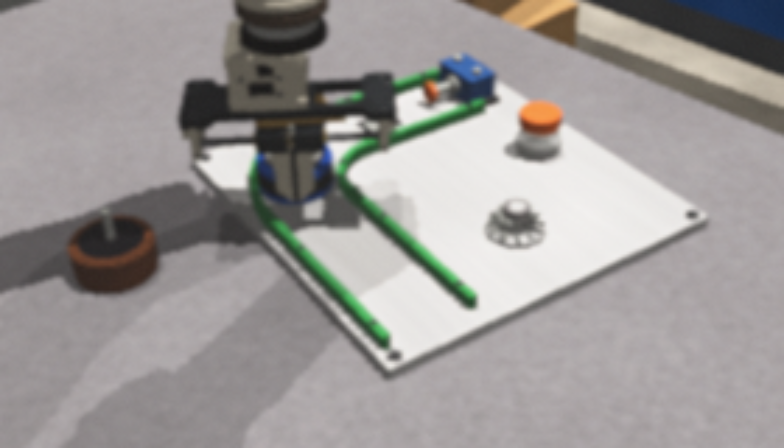

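The carrier, at about (295,170) in the crop, is moving ahead of the fingers into the corner with the wheel on it. I'll carry on round.

Emit:
servo_tool --pt "1 0.53 -0.23 0 3" --pt "1 0.53 -0.23 0 3" --pt "1 0.53 -0.23 0 3" --pt "1 0.53 -0.23 0 3" --pt "1 0.53 -0.23 0 3" --pt "1 0.53 -0.23 0 3" --pt "1 0.53 -0.23 0 3" --pt "1 0.53 -0.23 0 3" --pt "1 0.53 -0.23 0 3" --pt "1 0.53 -0.23 0 3" --pt "1 0 0 0 0"

```text
clock: 7.58
position: [0.5037, 0.1428, 0.0455]
tcp_rot: [0.984, 0.179, -0.0, -0.0]
force: [-0.2, -1.0, 0.5]
finger_gap: 0.004
gripper_force: 0.0
```

```bash
python3 -c "
from h import *
rep()"
```

```text
t 7.58 track tcp [-90.6  61.2] z 45.5 yaw_track 29.98 F track [-0.  -1.   0.5] q7 -1.15
```

Emit:
servo_tool --pt "1 0.53 -0.25 0 3" --pt "1 0.53 -0.25 0 3" --pt "1 0.53 -0.25 0 3" --pt "1 0.53 -0.25 0 3" --pt "1 0.53 -0.25 0 3" --pt "1 0.53 -0.25 0 3" --pt "1 0.53 -0.25 0 3" --pt "1 0.53 -0.25 0 3" --pt "1 0.53 -0.25 0 3" --pt "1 0.53 -0.25 0 3" --pt "1 0 0 0 0"

```text
clock: 8.5
position: [0.5524, 0.1732, 0.0453]
tcp_rot: [0.997, -0.081, -0.0, 0.0]
force: [-1.1, 0.0, -0.6]
finger_gap: 0.006
gripper_force: 0.5
```

```bash
python3 -c "
from h import *
rep(); im=arm.capture('side'); cv2.imwrite('pics/s4.png',cv2.resize(im[130:290,180:460],None,fx=2.8,fy=2.8))"
```

```text
t 8.5 track tcp [-47.5  99.2] z 45.3 yaw_track 0.01 F track [-1.  -0.1 -0.6] q7 -1.61
```

View pics/s4.png

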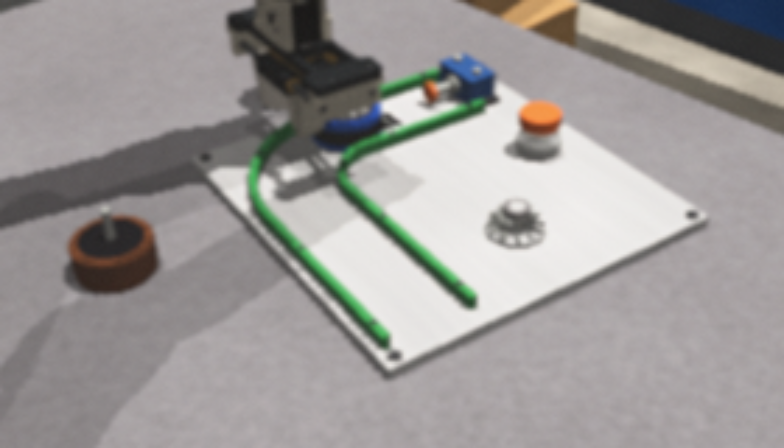

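The carrier is round the corner at about (350,120), with the fingers behind it and the dock ahead. I'll go on along the last straight.

Emit:
servo_tool --pt "1 0.4 -0.1 0 0" --pt "1 0.4 0 0 0" --pt "1 0.4 0 0 0" --pt "1 0.4 0 0 0" --pt "1 0.4 0 0 0" --pt "1 0.4 0 0 0" --pt "1 0.4 0 0 0" --pt "1 0.4 0 0 0" --pt "1 0.4 0 0 0" --pt "1 0.4 0 0 0" --pt "1 0.4 0 0 0" --pt "1 0.4 0 0 0" --pt "1 0.3 0 0 0" --pt "1 0.3 0 0 0" --pt "1 0 0 0 0"

```text
clock: 9.8
position: [0.607, 0.165, 0.0459]
tcp_rot: [0.997, -0.082, 0.001, 0.0]
force: [-0.7, -0.1, -0.0]
finger_gap: 0.003
gripper_force: 0.1
```

Emit:
servo_tool --pt "1 0.2 0 0 0" --pt "1 0.2 0 0 0" --pt "1 0.2 0 0 0" --pt "1 0.2 0 0 0" --pt "1 0.2 0 0 0" --pt "1 0.2 0 0 0" --pt "1 0.2 0 0 0" --pt "1 0 0 0 0"

```text
clock: 10.47
position: [0.6188, 0.1632, 0.0454]
tcp_rot: [0.997, -0.082, -0.001, -0.0]
force: [-5.9, 0.4, 3.4]
finger_gap: 0.006
gripper_force: 2.6
```

```bash
python3 -c "
from h import *
rep()"
```

```text
t 10.47 track tcp [ 19.6 100.1] z 45.4 yaw_track -0.04 F track [-5.9 -0.6  3.4] q7 -1.59
```

Emit:
servo_tool --pt "1 0.15 0 0 0" --pt "1 0.15 0 0 0" --pt "1 0.15 0 0 0" --pt "1 0.15 0 0 0" --pt "1 0.15 0 0 0" --pt "1 0.15 0 0 0" --pt "1 0 0 0 0"

```text
clock: 11.05
position: [0.6264, 0.1623, 0.0453]
tcp_rot: [0.997, -0.082, -0.003, -0.0]
force: [-7.9, 1.5, 4.5]
finger_gap: 0.004
gripper_force: 4.1
```

Emit:
servo_tool --pt "1 0.15 0 0 0" --pt "1 0.15 0 0 0" --pt "1 0.15 0 0 0" --pt "1 0.15 0 0 0" --pt "1 0 0 0 0"

```text
clock: 11.47
position: [0.6319, 0.1615, 0.0451]
tcp_rot: [0.997, -0.082, -0.003, -0.0]
force: [-9.3, 2.3, 4.4]
finger_gap: 0.006
gripper_force: 4.6
```

```bash
python3 -c "
from h import *
rep(); im=arm.capture('side'); cv2.imwrite('pics/s5.png',cv2.resize(im[120:240,230:440],None,fx=3.5,fy=3.5))"
```

```text
t 11.47 track tcp [ 32.8 100.5] z 45.1 yaw_track -0.0 F track [-9.6  0.7  4.4] q7 -1.59
```

View pics/s5.png

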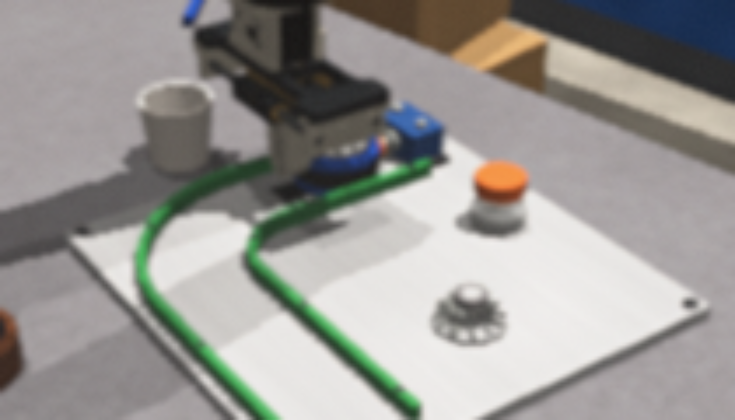

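The carrier rim sits against the orange plunger face at about (383,145) in the crop, level and with the wheel on. I'll press on in small steps and watch the force.

Emit:
servo_tool --pt "1 0.1 0 0 0" --pt "1 0.1 0 0 0" --pt "1 0.1 0 0 0" --pt "1 0.1 0 0 0" --pt "1 0.1 0 0 0" --pt "1 0 0 0 0"

```text
clock: 12.02
position: [0.6363, 0.1608, 0.0451]
tcp_rot: [0.997, -0.081, -0.004, -0.0]
force: [-10.3, 2.6, 6.7]
finger_gap: 0.006
gripper_force: 5.2
```

Emit:
servo_tool --pt "1 0.1 0 0 0" --pt "1 0.1 0 0 0" --pt "1 0 0 0 0"

```text
clock: 12.27
position: [0.6381, 0.1606, 0.045]
tcp_rot: [0.997, -0.081, -0.004, -0.0]
force: [-10.5, 2.1, 6.2]
finger_gap: 0.006
gripper_force: 5.3
```

Emit:
servo_tool --pt "1 0.1 0 0 0" --pt "1 0.1 0 0 0" --pt "1 0 0 0 0"

```text
clock: 12.52
position: [0.6401, 0.1603, 0.0449]
tcp_rot: [0.997, -0.081, -0.004, -0.0]
force: [-10.1, 1.7, 6.1]
finger_gap: 0.006
gripper_force: 5.3
```

Emit:
servo_tool --pt "1 0.1 0 0 0" --pt "1 0.1 0 0 0" --pt "1 0 0 0 0"

```text
clock: 12.77
position: [0.6419, 0.1599, 0.0449]
tcp_rot: [0.997, -0.081, -0.004, -0.0]
force: [-10.8, 1.8, 5.4]
finger_gap: 0.006
gripper_force: 5.5
```

Emit:
servo_tool --pt "1 0.1 0 0 0" --pt "1 0.05 0 0 0" --pt "1 0 0 0 0"

```text
clock: 13.02
position: [0.643, 0.1598, 0.0449]
tcp_rot: [0.997, -0.081, -0.004, -0.001]
force: [-10.7, 2.3, 6.2]
finger_gap: 0.006
gripper_force: 5.9
```

Emit:
servo_tool --pt "1 0.05 0 0 0" --pt "1 0.05 0 0 0" --pt "1 0 0 0 0"

```text
clock: 13.27
position: [0.6439, 0.1596, 0.0449]
tcp_rot: [0.997, -0.081, -0.004, -0.001]
force: [-12.1, 2.9, 7.9]
finger_gap: 0.003
gripper_force: 6.1
```

Emit:
servo_tool --pt "1 0.05 0 0 0" --pt "1 0 0 0 0"

```text
clock: 13.43
position: [0.6443, 0.1596, 0.0449]
tcp_rot: [0.997, -0.081, -0.004, -0.001]
force: [-11.8, 2.0, 7.4]
finger_gap: 0.002
gripper_force: 6.2
```

Emit:
servo_tool --pt "1 0.05 0 0 0" --pt "1 0 0 0 0"

```text
clock: 13.6
position: [0.6448, 0.1595, 0.0449]
tcp_rot: [0.997, -0.081, -0.004, -0.001]
force: [-12.3, 2.4, 8.2]
finger_gap: 0.005
gripper_force: 6.3
```

Emit:
servo_tool --pt "1 0.05 0 0 0" --pt "1 0 0 0 0"

```text
clock: 13.77
position: [0.6449, 0.1596, 0.0449]
tcp_rot: [0.997, -0.081, -0.005, -0.001]
force: [-13.4, 2.4, 10.2]
finger_gap: 0.003
gripper_force: 6.9
```

Emit:
servo_tool --pt "1 0.05 0 0 0" --pt "1 0 0 0 0"

```text
clock: 13.93
position: [0.6449, 0.1595, 0.0448]
tcp_rot: [0.997, -0.081, -0.005, -0.001]
force: [-13.6, 2.9, 9.4]
finger_gap: 0.007
gripper_force: 7.4
```

Emit:
servo_tool --pt "1 0.04 0 0 0" --pt "1 0 0 0 0"

```text
clock: 14.1
position: [0.6449, 0.1596, 0.0447]
tcp_rot: [0.997, -0.081, -0.006, -0.001]
force: [-16.1, 2.3, 9.1]
finger_gap: 0.007
gripper_force: 7.9
```

Emit:
servo_tool --pt "1 0 0 0 0" --pt "1 0 0 0 0" --pt "1 0 0 0 0" --pt "1 0 0 0 0"

```text
clock: 14.43
position: [0.6449, 0.1595, 0.0447]
tcp_rot: [0.997, -0.081, -0.006, -0.001]
force: [-15.2, 2.3, 9.3]
finger_gap: 0.007
gripper_force: 7.8
```

Emit:
servo_tool --pt "1 -0.1 0 0 0" --pt "1 -0.1 0 0 0" --pt "1 -0.1 0 0 0" --pt "1 -0.1 0 0 0" --pt "1 -0.1 0 0 0" --pt "1 -0.1 0 0 0" --pt "1 0 0 0 0"

```text
clock: 15.02
position: [0.6423, 0.1595, 0.0448]
tcp_rot: [0.997, -0.082, -0.002, -0.0]
force: [-5.5, 2.2, 0.3]
finger_gap: 0.004
gripper_force: 3.0
```

Emit:
servo_tool --pt "1 -0.1 0 0 0" --pt "1 0 0 0 0" --pt "1 0 0 0 0"

```text
clock: 15.27
position: [0.6419, 0.1595, 0.0448]
tcp_rot: [0.997, -0.082, -0.002, -0.0]
force: [-5.1, 1.0, -0.4]
finger_gap: 0.003
gripper_force: 2.7
```

Emit:
servo_tool --pt "1 -0.1 0 0 0" --pt "1 0 0 0 0" --pt "1 0 0 0 0"

```text
clock: 15.52
position: [0.6418, 0.1594, 0.0452]
tcp_rot: [0.997, -0.082, -0.001, 0.0]
force: [-4.2, 1.8, -2.5]
finger_gap: 0.006
gripper_force: 2.1
```

Emit:
servo_tool --pt "1 -0.1 0 0 0" --pt "1 -0.1 0 0 0" --pt "1 0 0 0 0" --pt "1 0 0 0 0"

```text
clock: 15.85
position: [0.6415, 0.1591, 0.0464]
tcp_rot: [0.997, -0.082, 0.001, -0.0]
force: [-0.2, 0.5, -0.4]
finger_gap: 0.007
gripper_force: 0.3
```

Emit:
servo_tool --pt "1 -0.1 0 0 0" --pt "1 -0.1 0 0 0" --pt "1 0 0 0 0" --pt "1 0 0 0 0"

```text
clock: 16.18
position: [0.6388, 0.1598, 0.046]
tcp_rot: [0.997, -0.082, 0.0, -0.0]
force: [1.4, 0.1, 0.1]
finger_gap: 0.007
gripper_force: 0.0
```

Force has dropped to zero with the carrier staying put, so the catch holds. I'll back clear, lift and look.

Emit:
servo_tool --pt "1 -0.5 0 0 0" --pt "1 -1 0 0 0" --pt "1 -1 0 0 0" --pt "1 0 0 -2 0" --pt "1 0 0 -3 0" --pt "1 0 0 -3 0" --pt "1 0 0 -3 0" --pt "1 0 0 -3 0" --pt "1 -3 0 -1 0" --pt "1 -4 0 0 0" --pt "1 -4 0 0 0" --pt "1 -4 0 0 0" --pt "1 -2 0 0 0" --pt "1 0 0 0 0" --pt "1 0 0 0 0"

```text
clock: 17.43
position: [0.4446, 0.1927, 0.1959]
tcp_rot: [0.997, -0.081, -0.0, -0.001]
force: [0.9, -0.4, 0.9]
finger_gap: 0.008
gripper_force: 0.0
```

```bash
python3 -c "
from h import *
rep()
t=cv2.resize(arm.capture('top')[85:225,200:400],None,fx=3,fy=3); s=cv2.resize(arm.capture('side')[120:240,230:430],None,fx=3,fy=3)
w=np.zeros((600,600,3),np.uint8); 
cv2.imwrite('pics/t6.png',t[:,:]); cv2.imwrite('pics/s6.png',s)
im=arm.capture('top'); b=blob(mask(im,100,125,110),(235,118,300,200)); c,r=cv2.minEnclosingCircle(b.astype(np.float32)); print(c,r,tr(cast('top',c,.046)[0]))"
```

```text
t 17.43 track tcp [-157.1  100.9] z 195.9 yaw_track 0.1 F track [ 1.  -0.2  0.9] q7 -1.92
(269.4803771972656, 132.5196075439453) 18.534395217895508 [100.3  93.8]
```

View pics/t6.png

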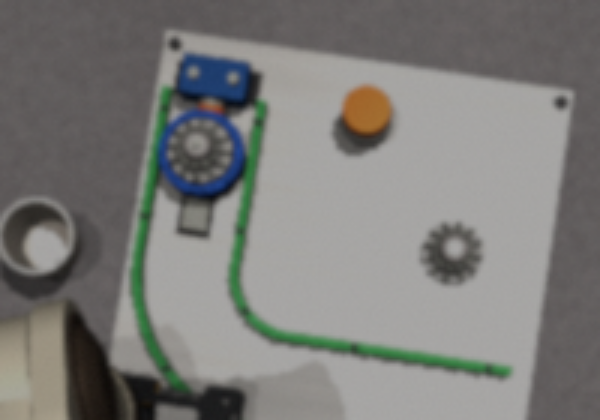

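View pics/s6.png

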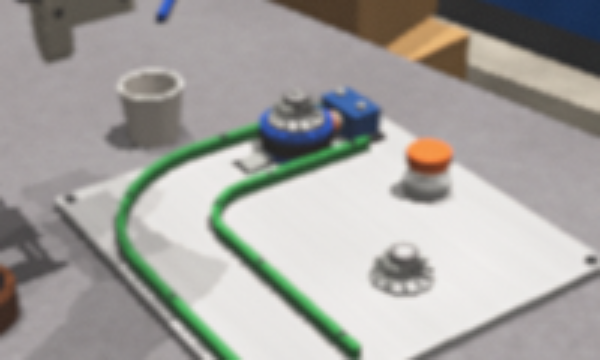

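The carrier is home at about (202,152) in the top crop. The plunger is pressed in, the catch stands behind the carrier at (195,215), the wheel is seated, and the jar, cup and spare wheel are where they were.

```bash
python3 -c "
from h import *
print(tr(cast('top',(267.3,135.7),.046)[0]), arm.hand_in())"
```

```text
the job is handed in; nothing more can be done
[91.  98.1] None
```

The job is handed in: the carrier is caught in the dock about 9 mm short of nominal home, within the dock's play; the peak push reading was about 16 N, the wheel is still seated, and the jar, cup and spare wheel are untouched.

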